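# Raise the twist-lock showcard stand

### The job

The showcard stand was pushed right down while the table was dusted; put its price card back up to display height. Turn its upper section anticlockwise (seen from above) by the flat brass grip on top to unlock it, draw it up gently until you feel the preset stop, then turn it back clockwise as far as it goes to lock it there, so that the card faces the same way as before, and let go. Keep the base standing flat in its place without lifting, dragging or turning it, and leave the goods around it alone.

Things in the scene. Friction and masses are not known exactly. Their poses are not given: they have to be found in the camera images.
- showcard_stand: Loose stand: round dark iron base (140 mm across, rim 13 mm thick) and upright dark sleeve (36 mm across). 2.1 to 2.6 kg in all: a pull of some 20 N lifts it, a strong twist turns it. Origin: centre of the base's underside; z up along the sleeve; -x is the front, which the card faces when locked.
- grip_mid (a point): Centre of the flat brass grip on top of the telescoping section, on the sleeve's axis: an upright plate with an arched top, 12 mm thick (its x axis), 42 mm wide (its y axis), 34 mm high (z up), pinched from above across its thickness. 180 mm above the table when the stem is down; rises and turns with the section.
- card_mid (a point): Middle of the white price card (68 mm wide, 50 mm high) in its brass holder, which is fixed to the telescoping section: it hangs 23 to 47 mm in front of the axis on the grip's -x side, its top 32 mm below the grip's centre, and turns and rises with the grip. Axes as the grip's.
- stem (a joint): How far the section is drawn up out of the sleeve, m; 0 is fully down. It weighs about 0.27 kg and slides with about 1 N friction, so it sinks if let go unlocked. Locked down, it lifts only about 3 mm. Unlocked, it rises to a stop preset inside the sleeve, unseen and different every time: first felt between 0.064 and 0.101. Locked up, it rests at 0.061 to 0.099.
- grip (a joint): Turn of the section in the sleeve, rad, anticlockwise seen from above: 0 is locked, the card facing the stand's front; 1.05 is the other end, fully unlocked. Both ends are hard stops. It starts between 0 and 0.05. The two lugs inside are clear of the lock above about 0.65. Friction about 0.05 N m.
- ferrule_top (a point): Top of the knurled brass ferrule (41 mm across) at the sleeve's upper end, on its axis, 145 mm above the table. The stop inside is sprung: about 3 N per mm for 3 mm, then solid. The lugs turn into the upper lock only within 2 mm below the stop or held lightly up against it; let go, they settle 1 to 6 mm. Any lower they hit the lock's side and the whole stand would turn.
- base_edge (a point): Point on top of the base's rim at its front, 65 mm in front of the sleeve's axis, 13 mm above the table: shows whether the base is shifted or turned.
- tin_a: Bystander: round cocoa tin with a cream lid, 64 mm across and high, near the stand. Origin: centre of its underside.
- tin_b: Bystander: a second round cocoa tin with a cream lid, 64 mm across and high. Origin: centre of its underside.
- sweet_near: Bystander: wrapped sweet with twisted ends, 29x60x18 mm. Origin: centre of its underside.
- chunk_near: Bystander: chunk of dark chocolate, 41x46x16 mm, near the stand. Origin: centre of its underside.
- scoop: Bystander: small metal scoop with a long handle, 39x167x20 mm. Origin: centre of its underside.
- tongs: Bystander: sugar tongs, 26x137x15 mm. Origin: centre of its underside.

How it is judged:
By the outcome, as a careful person would: the job done as asked, in the order asked, and still so for the second after the job is handed in, with the robot touching nothing.
It also fails if it takes over 51 s, if anything falls off the work surface, if the arm or the gripper's body presses on something with over 40 N, if the wrist force passes 120 N, or if a joint passes its speed limit or range.

### The arm

A 6-joint arm with a two-finger parallel gripper is mounted at the origin on a cart in front of the work surface, level with it; the furniture and walls round the work are solid. World frame = base frame: x ahead of the robot, y to its left, z up, the work surface at z = 0. Lengths are in mm, angles in rad, forces in N, time in s.
With the tool pointing down it reaches from about 350 to 975 mm from the base axis. Payload 7.1 kg.
Tool frame: the origin (TCP) lies at the very end of the fingers, on their centre line; the grasp point (between the pads) lies 19 mm behind it; z points along the fingers, y is the line along which they close (so a half turn about z gives the same grasp; the last joint's range is limited). The gripper opens to 88 mm and grips with 3 to 60 N. Pads are 20 mm wide; open, the fingers measure 115 mm over their backs; the gripper's body (75 mm by 178 mm) begins 61 mm behind the grasp point.
Start: joints at [1.217, 0.423, 1.63, -0, 1.089, -0.019], TCP at [205.331, 590.291, 196.275] pointing down, gripper open.
Joint ranges: [-3, 3], [-0.9, 2.11], [0.09, 2.58], [-1.31, 4.45], [0.11, 2.69], [-2.54, 2.54]. Speed limits (rad/s): [2.39, 2.39, 3.01, 3.14, 3.14, 3.14].

### API

Orientations are given as a rotation vector (axis times angle).
In Python, from workcell import sensors, imaging, close_job gives the robot as it stands. The module is installed in compiled form; this text tells all that it offers.
- The arm moves only by the tool servo_tool, never from a script. Its argument "steps" is a list of rows, each a list of 3 entries, a list of its own where there are three numbers: the shift along the world's x, y, z in m, then the turn, a rotation vector about the world's x, y, z in degrees, then the opening, from -1 (shut) to 1 (fully open). A call has exactly 8 rows; each row shifts and turns the commanded pose from where the row before left it; what a row does not reach is not made up. A row lasts 1/12 s, in which the tool goes at most 41.7 mm and 7.16 degrees, less where a joint would pass 70% of its speed; a pose out of reach is approached as far as the arm can. A call is refused whole if a number of a shift passes 0.0417 or a number of a turn 7.16, either way. A call with a gripper value outside its range is refused whole. The fingers move at their own pace and stop on an object; the grip force is fixed at half the most. Time passes only in rows, so rows that do not move let the fingers close, or fill a call up. It gives the time, the measured TCP pose, the force, the opening and the grip force at its end, in the units of the state.
- sensors.get_obs(): the state, without advancing time (a new reading comes with each control period).
- imaging.get_image(name): name is "side" or "top"; returns a dict with "color" (400x640x3 uint8, blue, green, red), "range_z" (400x640 float32, mm along the optical axis (not along the pixel's ray), 0 where there is no reading), "vertical_fov" (degrees; the focal length in pixels is half the picture's height over the tangent of half this angle, whatever the lens; pixels are square), "cx", "cy" (the principal point, pixels), "k1" (the pictures are not rectified: a ray, as slopes to the right and down, at radius r is drawn at 1 + k1 r^2 times it, then the intrinsics apply), "rvec" (rotation vector, rad) and "tvec" (3), from world to camera coordinates, as OpenCV has them. Camera axes: x right, y down, z forward; pixel columns grow to the right and rows downward; lengths in mm; the calibration is good to about 2 mm. A picture is of the moment at which its call begins.
- close_job(): hands the job in; it is judged then, once.
The state is a dict: "t": time; "qpos": joint angles; "qvel": joint speeds; "joint_torque": joint torques, N m; "ee_pos": TCP position; "orientation": TCP orientation; "ft_force": force on the tool from outside, world axes, zero at the start; "moment": the same for the moment, N m; "width": finger opening in mm; "grasp_force": force on a finger pad.
Only numpy, scipy, OpenCV 4.12 (cv2) and the standard library are available. Lean on these libraries where they do the work, as an engineer would, in place of code of your own. Each camera call takes 0.05 s, during which the arm holds its last target. There are 200 camera calls.

## Working session

There is one attempt and no reset: what is moved stays moved. The work goes in short steps, Python scripts to look and compute and a tool call to move; the robot and the scene stay as the last step left them, time stands still between calls to the robot, and variables do not carry over. Pictures are saved under pics/ and viewed, at most 10 in all, crops included, and the job is handed in when it is done.

Besides the shell and the picture viewer there is one more tool, called after "Request:" as name(argument=value, ...) on one line, values as JSON. servo_tool: Moves the arm, as the interface text tells. Its arguments: {"type":"object","properties":{"steps":{"type":"array"}},"required":["steps"]}

```bash
mkdir -p pics
cat > h.py <<'E'
import numpy as np, cv2
from workcell import sensors, imaging, close_job
def cam(n):
    d=imaging.get_image(n); h=d["color"].shape[0]
    f=h/2/np.tan(np.radians(d["vertical_fov"])/2)
    R=cv2.Rodrigues(np.array(d["rvec"],float))[0]; t=np.array(d["tvec"],float).ravel()
    K=np.array([[f,0,d["cx"]],[0,f,d["cy"]],[0,0,1.]]); D=np.array([d["k1"],0,0,0,0.])
    return d,K,D,R,t
def cloud(c):
    d,K,D,R,t=c; h,w=d["range_z"].shape
    u,v=np.meshgrid(np.arange(w),np.arange(h))
    p=cv2.undistortPoints(np.stack([u,v],-1).reshape(-1,1,2).astype(float),K,D).reshape(h,w,2)
    z=d["range_z"][...,None]
    P=np.concatenate([p*z,z],-1)
    W=(P-t)@R; W[d["range_z"]<=0]=np.nan
    return W
def proj(c,X):
    d,K,D,R,t=c
    return cv2.projectPoints(np.array(X,float).reshape(-1,1,3),cv2.Rodrigues(R)[0],t,K,D)[0].reshape(-1,2)
E
python3 - <<'E'
from h import *
o=sensors.get_obs(); print(o)
for n in("side","top"):
    c=cam(n); cv2.imwrite(f"pics/{n}0.png",c[0]["color"]); print(n,-c[3].T@c[4])
    W=cloud(c); np.save(n+"0.npy",W)
    m=(W[...,2]>120)&(W[...,2]<230); print(m.sum())
E
```

```text
{'t': 0.0, 'qpos': array([ 1.21698266e+00,  4.23864426e-01,  1.63065000e+00,  3.78485473e-05,
        1.08858853e+00, -1.90008121e-02]), 'qvel': array([ 0.00096163, -0.00125214,  0.00033356,  0.00098179,  0.00044908,
        0.00083207]), 'joint_torque': array([-1.10322026e-04, -5.44621825e+01, -2.73658723e+01,  6.45474158e-02,
        2.28841428e-02, -1.20419559e-04]), 'ee_pos': array([205.13700118, 589.76862316, 195.50271001]), 'orientation': array([-5.23444704e-01, -3.09736002e+00,  2.32128712e-03]), 'ft_force': array([-0.39837502, -0.74363276, -0.22104675]), 'moment': array([-0.01877855,  0.05668776,  0.02911443]), 'grasp_force': 0.0, 'width': 87.46310940331986}
side [ 178.29932246 -621.69245323  543.77345555]
34942
top [ 333.07928626   83.01261605 1056.31650786]
20147
```

View pics/side0.png

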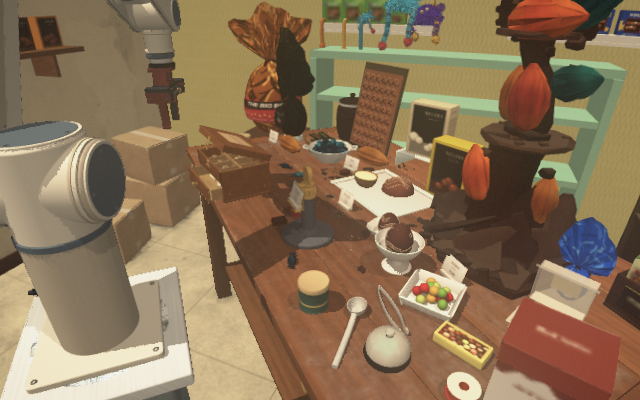

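View pics/top0.png

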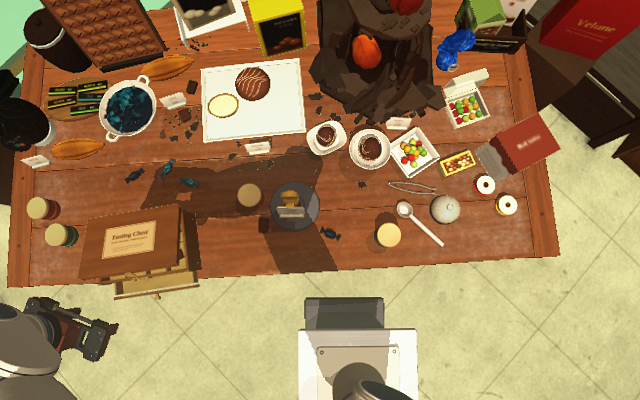

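Both views show the stand: base at about (295,206) in top and (307,235) in side, brass grip at (290,197) top and (309,178) side. A tin is just left at (249,195) top, and the card faces the robot.

Run:
```python
from h import *
for n,(u0,u1,v0,v1) in {"top":(262,330,170,240),"side":(270,345,150,260)}.items():
    W=np.load(n+"0.npy")[v0:v1,u0:u1].reshape(-1,3)
    for lo,hi in((5,30),(60,105),(110,143),(140,150),(165,200),(192,205)):
        P=W[(W[:,2]>lo)&(W[:,2]<hi)]
        if n=="side" : P=P[(abs(P[:,1]-np.nanmedian(P[:,1]))<90)]
        if len(P)<4: print(n,lo,hi,len(P)); continue
        (c,s,a)=cv2.minAreaRect(P[:,:2].astype(np.float32)); cc,r=cv2.minEnclosingCircle(P[:,:2].astype(np.float32))
        print(n,lo,hi,len(P),"mean",P.mean(0).round(1),"rect",np.round(c,1),np.round(s,1),round(a,1),"circ",np.round(cc,1),round(r,1))
c=[cam(n) for n in("side","top")]
for k,(u0,u1,v0,v1),nm in((0,(260,360,150,260),"s"),(1,(235,345,165,245),"t")):
    im=c[k][0]["color"][v0:v1,u0:u1]; cv2.imwrite(f"pics/c{nm}.png",cv2.resize(im,None,fx=5,fy=5,interpolation=cv2.INTER_CUBIC))
a=cv2.resize(cv2.imread("pics/cs.png"),(436,480)); b=cv2.resize(cv2.imread("pics/ct.png"),(360,262))
o=np.zeros((480,796,3),np.uint8); o[:,:436]=a; o[:262,436:]=b; cv2.imwrite("pics/both.png",o)
```

```text
top 5 30 1529 mean [479.7 166.2  14.2] rect [490.6 166.8] [193.4 185.1] 1.3 circ [489.  161.3] 128.3
top 60 105 63 mean [450.8 165.4  96.6] rect [465.3 169.6] [47.  61.3] 0.0 circ [459.3 169.6] 35.0
top 110 143 178 mean [460.2 167.8 127.4] rect [468.2 161.7] [60.6 66.5] 58.3 circ [470.2 168.6] 37.3
top 140 150 73 mean [471.  168.4 144.1] rect [482.7 169.1] [66.2 47.5] 89.2 circ [471.7 169.7] 35.0
top 165 200 122 mean [485.1 167.3 188.9] rect [486.  168.2] [40.2 12.3] 89.7 circ [486.7 168.3] 20.7
top 192 205 58 mean [486.7 167.2 195.3] rect [486.8 167. ] [25.6 10.3] 89.7 circ [487.3 167.3] 13.3
side 5 30 1294 mean [476.9 159.7  15.5] rect [526.9 175.8] [232.6 176. ] 0.0 circ [526.  179.3] 143.0
side 60 105 260 mean [476.5 153.2  86.1] rect [460. 155.] [54.4 70.9] 59.7 circ [465.4 164.8] 38.6
side 110 143 317 mean [469.9 157.4 126.3] rect [463.4 159.5] [55.9 69.1] 49.0 circ [468.6 166. ] 37.7
side 140 150 99 mean [474.6 158.3 144.9] rect [482.5 165.3] [64.3 46.8] 89.5 circ [472.2 165.4] 34.1
side 165 200 139 mean [484.4 159.  182.6] rect [485.8 166. ] [13.  43.3] 3.4 circ [484.6 165.9] 21.7
side 192 205 31 mean [485.9 161.5 196. ] rect [486.8 165.2] [25.3 12.4] 86.6 circ [485.5 165.3] 13.5
```

View pics/both.png

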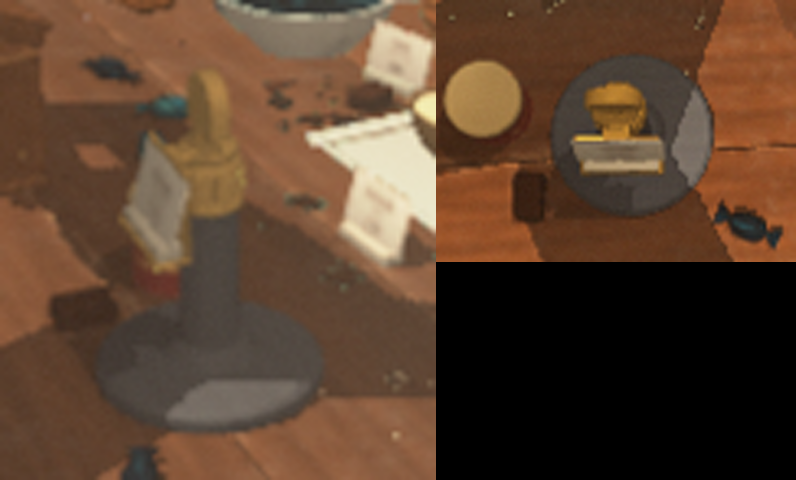

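The crops show the brass grip running along world y with the card facing -x. The tin, chocolate and sweet are clear of the base, so the gripper can work above them. Moving above the grip with the closing line along x.

Request:
servo_tool(steps=[[[0.0175,-0.0264,0.01],[0,0,-4.4],1],[[0.0175,-0.0264,0.01],[0,0,-4.4],1],[[0.0175,-0.0264,0.01],[0,0,-4.4],1],[[0.0175,-0.0264,0.01],[0,0,-4.4],1],[[0.0175,-0.0264,0.01],[0,0,-4.4],1],[[0.0175,-0.0264,0.01],[0,0,-4.4],1],[[0.0175,-0.0264,0.01],[0,0,-4.4],1],[[0.0175,-0.0264,0.01],[0,0,-4.4],1]])

```text
t: 0.87
ee_pos: [345.8, 377.6, 276.7]
orientation: [-1.441, -2.792, 0.0]
ft_force: [0.9, -0.7, 0.5]
width: 87.8
grasp_force: 0.0
```

Request:
servo_tool(steps=[[[0.0175,-0.0264,0],[0,0,-4.4],1],[[0.0175,-0.0264,0],[0,0,-4.4],1],[[0.0175,-0.0264,0],[0,0,-4.4],1],[[0.0175,-0.0264,0],[0,0,-4.4],1],[[0.0175,-0.0264,0],[0,0,-4.4],0.6],[[0.0175,-0.0264,0],[0,0,-4.4],0.3],[[0.0175,-0.0264,0],[0,0,-4.4],0.2],[[0.0175,-0.0264,0],[0,0,-4.4],0.2]])

```text
t: 1.53
ee_pos: [485.9, 166.4, 276.3]
orientation: [-2.218, -2.225, -0.0]
ft_force: [1.1, 0.8, 0.0]
width: 64.4
grasp_force: 0.0
```

```bash
cat > s.py <<'E'
from h import *
from scipy.spatial.transform import Rotation as Ro
o=sensors.get_obs(); y=Ro.from_rotvec(o["orientation"]).as_matrix()
print("t",round(o["t"],2),"pos",o["ee_pos"].round(1),"F",o["ft_force"].round(2),"M",o["moment"].round(3),"w",round(o["width"],1),"g",round(o["grasp_force"],1),"yaw",np.degrees(np.arctan2(y[1,1],y[0,1])).round(2),"z",y[:,2].round(3))
E
python3 s.py
```

```text
t 1.53 pos [485.9 166.4 276.3] F [1.1  0.78 0.05] M [-0.065  0.062 -0.051] w 64.4 g 0.0 yaw 0.2 z [-0.  0. -1.]
```

Run:
```python
from h import *
for n,(u0,u1,v0,v1) in {"top":(262,330,170,240),"side":(270,345,150,260)}.items():
    W=np.load(n+"0.npy")[v0:v1,u0:u1].reshape(-1,3)
    P=W[(W[:,2]>102)&(W[:,2]<143)&(W[:,0]<470)&(W[:,0]>425)&(abs(W[:,1]-167)<40)]
    for k in range(4):
        A=np.c_[P[:,1]-167,P[:,2]-120,np.ones(len(P))]; s=np.linalg.lstsq(A,P[:,0],rcond=None)[0]; r=P[:,0]-A@s; P=P[abs(r)<2*r.std()+.3]
    print(n,len(P),s.round(3),"yaw deg",np.degrees(-np.arctan(s[0])).round(2),r.std().round(2),P[:,1].min(),P[:,1].max())
    G=W[(W[:,2]>166)&(W[:,2]<200)]
    print(np.degrees(-np.polyfit(G[:,1],G[:,0],1)[0]))
```

```text
top 210 [1.00000e-02 3.49000e-01 4.53544e+02] yaw deg -0.6 1.94 134.78742330165065 202.7261356754885
-0.13930577565588195
side 220 [-2.00000e-03  3.92000e-01  4.53506e+02] yaw deg 0.1 2.12 132.00754937580328 201.804226627451
8.598651062092333
```

Request:
servo_tool(steps=[[[0,0,-0.02],[0,0,0],0.2],[[0,0,-0.02],[0,0,0],0],[[0,0,-0.02],[0,0,0],0],[[0,0,-0.01],[0,0,0],0],[[0,0,0],[0,0,0],0],[[0,0,0],[0,0,0],0],[[0,0,0],[0,0,0],0],[[0,0,0],[0,0,0],0]])

```text
t: 2.2
ee_pos: [486.1, 168.3, 207.5]
orientation: [2.212, 2.229, 0.003]
ft_force: [0.2, 0.5, 0.6]
width: 43.9
grasp_force: 0.0
```

```bash
python3 s.py
python3 - <<'E'
from h import *
c=cam("side"); im=c[0]["color"][110:270,250:370]; cv2.imwrite("pics/a.png",cv2.resize(im,None,fx=3.5,fy=3.5,interpolation=cv2.INTER_CUBIC))
E
```

```text
t 2.2 pos [486.1 168.3 207.5] F [0.17 0.5  0.61] M [-0.11   0.075  0.   ] w 43.9 g 0.0 yaw 0.44 z [ 0.002  0.001 -1.   ]
```

View pics/a.png

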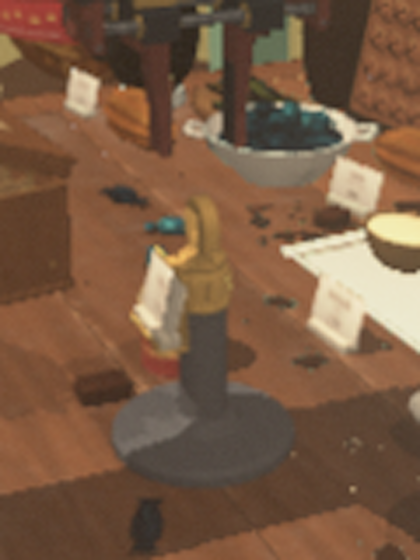

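Fingers (crop (155,150) and (240,150)) straddle the grip (203,200) symmetrically. Descending, then narrowing step by step while watching the side force.

Request:
servo_tool(steps=[[[0,0,-0.012],[0,0,0],0],[[0,0,-0.012],[0,0,0],0],[[0,0,-0.01],[0,0,0],0],[[0,0,-0.008],[0,0,0],0],[[0,0,0],[0,0,0],-0.3],[[0,0,0],[0,0,0],-0.5],[[0,0,0],[0,0,0],-0.6],[[0,0,0],[0,0,0],-0.6]])

```text
t: 2.92
ee_pos: [485.8, 168.0, 164.9]
orientation: [2.213, 2.229, 0.002]
ft_force: [0.3, -0.6, 0.6]
width: 20.9
grasp_force: 0.0
```

```bash
python3 s.py
```

```text
t 2.92 pos [485.8 168.  164.9] F [ 0.3  -0.63  0.63] M [-0.061  0.075  0.029] w 20.9 g 0.0 yaw 0.42 z [ 0.001  0.    -1.   ]
```

Request:
servo_tool(steps=[[[0,0,0],[0,0,0],-0.6],[[0,0,0],[0,0,0],-0.62],[[0,0,0],[0,0,0],-0.64],[[0,0,0],[0,0,0],-0.65],[[0,0,0],[0,0,0],-0.66],[[0,0,0],[0,0,0],-0.67],[[0,0,0],[0,0,0],-0.68],[[0,0,0],[0,0,0],-0.68]])

```text
t: 3.58
ee_pos: [487.2, 168.1, 164.9]
orientation: [2.212, 2.228, 0.005]
ft_force: [6.9, -0.1, -1.2]
width: 14.0
grasp_force: 3.3
```

```bash
python3 s.py
```

```text
t 3.58 pos [487.2 168.1 164.9] F [ 6.89 -0.15 -1.2 ] M [-0.182 -1.109 -0.009] w 14.0 g 3.3 yaw 0.42 z [ 0.004  0.001 -1.   ]
```

Force +x on the tool: the plate lies about 1.5–2 mm further +x. Shifting there.

Request:
servo_tool(steps=[[[0.0008,0,0],[0,0,0],-0.68],[[0.0008,0,0],[0,0,0],-0.68],[[0.0005,0,0],[0,0,0],-0.68],[[0,0,0],[0,0,0],-0.69],[[0,0,0],[0,0,0],-0.7],[[0,0,0],[0,0,0],-0.71],[[0,0,0],[0,0,0],-0.71],[[0,0,0],[0,0,0],-0.71]])

```text
t: 4.25
ee_pos: [488.0, 168.0, 164.5]
orientation: [2.213, 2.229, 0.002]
ft_force: [5.2, 0.3, 1.1]
width: 12.7
grasp_force: 2.6
```

```bash
python3 s.py
```

```text
t 4.25 pos [488.  168.  164.5] F [5.21 0.31 1.05] M [-0.086 -0.88  -0.012] w 12.7 g 2.6 yaw 0.42 z [ 0.001  0.    -1.   ]
```

Request:
servo_tool(steps=[[[0.0005,0,0],[0,0,0],-0.71],[[0.0005,0,0],[0,0,0],-0.71],[[0,0,0],[0,0,0],-0.71],[[0,0,0],[0,0,0],-0.72],[[0,0,0],[0,0,0],-0.73],[[0,0,0],[0,0,0],-0.75],[[0,0,0],[0,0,0],-1],[[0,0,0],[0,0,0],-1]])

```text
t: 4.92
ee_pos: [488.5, 167.9, 164.3]
orientation: [2.213, 2.229, 0.0]
ft_force: [3.6, 0.4, 0.5]
width: 11.6
grasp_force: 30.0
```

```bash
python3 s.py
```

```text
t 4.92 pos [488.5 167.9 164.3] F [3.62 0.44 0.47] M [-0.029 -0.578 -0.107] w 11.6 g 30.0 yaw 0.42 z [ 0.  0. -1.]
```

Request:
servo_tool(steps=[[[0.0008,0,0],[0,0,0],-1],[[0.0007,0,0],[0,0,0],-1],[[0,0,0],[0,0,2],-1],[[0,0,0],[0,0,3],-1],[[0,0,0],[0,0,3],-1],[[0,0,0],[0,0,3],-1],[[0,0,0],[0,0,3],-1],[[0,0,0],[0,0,1],-1]])

```text
t: 5.58
ee_pos: [488.5, 167.9, 164.2]
orientation: [-1.899, -2.5, 0.003]
ft_force: [-2.3, 1.2, 5.1]
width: 11.8
grasp_force: 30.0
```

```bash
python3 s.py
```

```text
t 5.58 pos [488.5 167.9 164.2] F [-2.28  1.18  5.07] M [ 0.081  0.468 -0.042] w 11.8 g 30.0 yaw 15.57 z [-0.003 -0.    -1.   ]
```

Request:
servo_tool(steps=[[[-0.0005,0,0],[0,0,3],-1],[[0,0,0.0003],[0,0,3],-1],[[0,0,0],[0,0,3],-1],[[0,0,0],[0,0,3],-1],[[0,0,0],[0,0,3],-1],[[0,0,0],[0,0,3],-1],[[0,0,0],[0,0,3],-1],[[0,0,0],[0,0,0],-1]])

```text
t: 6.25
ee_pos: [488.3, 167.8, 164.2]
orientation: [-1.413, -2.804, 0.002]
ft_force: [-1.0, 0.9, 2.6]
width: 11.4
grasp_force: 30.0
```

```bash
python3 s.py
```

```text
t 6.25 pos [488.3 167.8 164.2] F [-0.97  0.86  2.65] M [0.081 0.196 0.035] w 11.4 g 30.0 yaw 36.52 z [-0.002 -0.    -1.   ]
```

Request:
servo_tool(steps=[[[0,0,0],[0,0,3],-1],[[0,0,0],[0,0,3],-1],[[0,0,0],[0,0,3],-1],[[0,0,0],[0,0,3],-1],[[0,0,0],[0,0,3],-1],[[0,0,0],[0,0,1],-1],[[0,0,0],[0,0,0],-1],[[0,0,0],[0,0,0],-1]])

```text
t: 6.92
ee_pos: [488.3, 167.7, 164.2]
orientation: [-1.014, -2.971, 0.002]
ft_force: [-4.6, -0.5, 3.0]
width: 11.6
grasp_force: 30.0
```

```bash
python3 s.py
python3 - <<'E'
from h import *
c=cam("side"); im=c[0]["color"][110:270,250:370]; d=cam("top"); im2=cv2.resize(d[0]["color"][150:260,225:335],(160,160))
cv2.imwrite("pics/b.png",cv2.resize(np.hstack([im,im2]),None,fx=2.8,fy=2.8,interpolation=cv2.INTER_CUBIC))
E
```

```text
t 6.92 pos [488.3 167.7 164.2] F [-4.64 -0.46  3.02] M [0.052 0.762 0.057] w 11.6 g 30.0 yaw 52.3 z [-0.002 -0.    -1.   ]
```

View pics/b.png

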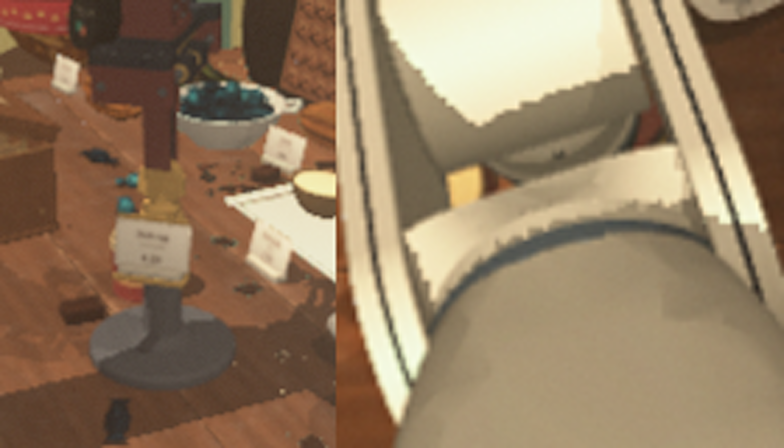

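Card now faces the side camera (crop (152,245)), base still in place at (160,345). Relieving the side force, then drawing up.

Request:
servo_tool(steps=[[[-0.0005,0,0],[0,0,0],-1],[[-0.0005,0,0.001],[0,0,0],-1],[[0,0,0.002],[0,0,0],-1],[[0,0,0.003],[0,0,0],-1],[[0,0,0.003],[0,0,0],-1],[[0,0,0.003],[0,0,0],-1],[[0,0,0.003],[0,0,0],-1],[[0,0,0],[0,0,0],-1]])

```text
t: 7.68
ee_pos: [488.3, 167.8, 180.2]
orientation: [-1.012, -2.974, 0.0]
ft_force: [-3.0, -1.6, -0.6]
width: 11.5
grasp_force: 30.0
```

```bash
python3 s.py
```

```text
t 7.68 pos [488.3 167.8 180.2] F [-2.98 -1.58 -0.63] M [-0.201  0.509 -0.009] w 11.5 g 30.0 yaw 52.42 z [-0. -0. -1.]
```

Request:
servo_tool(steps=[[[-0.0005,0,0.004],[0,0,0],-1],[[0,0,0.005],[0,0,0],-1],[[0,0,0.005],[0,0,0],-1],[[0,0,0.005],[0,0,0],-1],[[0,0,0.005],[0,0,0],-1],[[0,0,0.005],[0,0,0],-1],[[0,0,0.004],[0,0,0],-1],[[0,0,0.002],[0,0,0],-1]])

```text
t: 8.35
ee_pos: [488.2, 167.8, 215.4]
orientation: [1.012, 2.973, 0.0]
ft_force: [2.2, -3.3, -3.6]
width: 11.3
grasp_force: 30.0
```

```bash
python3 s.py
python3 - <<'E'
from h import *
c=cam("side"); im=c[0]["color"][80:270,250:370]
cv2.imwrite("pics/d.png",cv2.resize(im,None,fx=3,fy=3,interpolation=cv2.INTER_CUBIC))
E
```

```text
t 8.35 pos [488.2 167.8 215.4] F [ 2.23 -3.34 -3.62] M [-0.48  -0.135  0.016] w 11.3 g 30.0 yaw 52.42 z [ 0.001 -0.    -1.   ]
```

View pics/d.png

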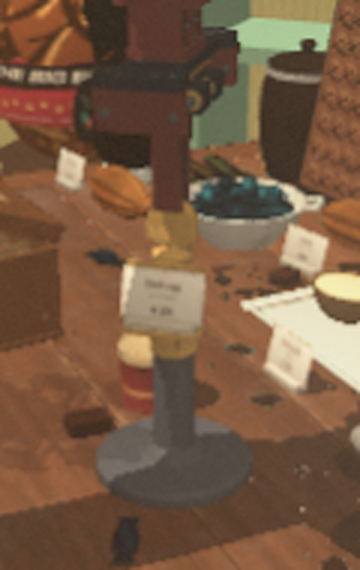

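Section has risen; card at (165,300), base unmoved at (175,460). Going on to just below the earliest stop height, then slowly.

Request:
servo_tool(steps=[[[0.0003,-0.0004,0.002],[0,0,0],-1],[[0,-0.0004,0.002],[0,0,0],-1],[[0,0,0.002],[0,0,0],-1],[[0,0,0.002],[0,0,0],-1],[[0,0,0.001],[0,0,0],-1],[[0,0,0.001],[0,0,0],-1],[[0,0,0],[0,0,0],-1],[[0,0,0],[0,0,0],-1]])

```text
t: 9.07
ee_pos: [488.3, 167.5, 224.8]
orientation: [-1.012, -2.974, -0.001]
ft_force: [-0.7, 4.7, -1.5]
width: 12.0
grasp_force: 30.0
```

Request:
servo_tool(steps=[[[0,0,0.001],[0,0,0],-1],[[0,0,0.001],[0,0,0],-1],[[0,0,0.001],[0,0,0],-1],[[0,0,0.001],[0,0,0],-1],[[0,0,0],[0,0,0],-1],[[0,0,0],[0,0,0],-1],[[0,0,0],[0,0,0],-1],[[0,0,0],[0,0,0],-1]])

```text
t: 9.73
ee_pos: [488.3, 167.2, 228.8]
orientation: [1.012, 2.974, 0.001]
ft_force: [-1.4, 5.0, -1.5]
width: 11.8
grasp_force: 30.0
```

```bash
python3 s.py
```

```text
t 9.73 pos [488.3 167.2 228.8] F [-1.43  5.01 -1.47] M [ 0.892  0.123 -0.002] w 11.8 g 30.0 yaw 52.41 z [ 0.  0. -1.]
```

Request:
servo_tool(steps=[[[0,0.0004,0.001],[0,0,0],-1],[[0,0,0.001],[0,0,0],-1],[[0,0,0.001],[0,0,0],-1],[[0,0,0.001],[0,0,0],-1],[[0,0,0],[0,0,0],-1],[[0,0,0],[0,0,0],-1],[[0,0,0],[0,0,0],-1],[[0,0,0],[0,0,0],-1]])

```text
t: 10.4
ee_pos: [488.1, 167.3, 232.3]
orientation: [-1.012, -2.974, 0.001]
ft_force: [1.2, 3.3, -9.5]
width: 11.6
grasp_force: 30.0
```

The stop is felt (Fz -9.5). Backing off to a light pull.

Request:
servo_tool(steps=[[[0,0,0],[0,0,0],-1],[[0,0,-0.0005],[0,0,0],-1],[[0,0.0002,-0.0005],[0,0,0],-1],[[0,0,-0.0003],[0,0,0],-1],[[0,0,0],[0,0,0],-1],[[0,0,0],[0,0,0],-1],[[0,0,0],[0,0,0],-1],[[0,0,0],[0,0,0],-1]])

```text
t: 11.07
ee_pos: [488.2, 167.6, 231.4]
orientation: [1.012, 2.974, -0.0]
ft_force: [-0.1, 1.8, -5.3]
width: 11.7
grasp_force: 30.0
```

```bash
python3 s.py
```

```text
t 11.07 pos [488.2 167.6 231.4] F [-0.12  1.76 -5.29] M [ 0.376  0.066 -0.019] w 11.7 g 30.0 yaw 52.42 z [ 0. -0. -1.]
```

Request:
servo_tool(steps=[[[0,0,-0.0003],[0,0,0],-1],[[0,0,0],[0,0,-2],-1],[[0,0,0],[0,0,-3],-1],[[0,0,0],[0,0,-3],-1],[[0,0,0],[0,0,-3],-1],[[0,0,0],[0,0,-3],-1],[[0,0,0],[0,0,-3],-1],[[0,0,0],[0,0,0],-1]])

```text
t: 11.73
ee_pos: [488.3, 167.7, 231.0]
orientation: [1.443, 2.791, 0.0]
ft_force: [-0.6, 3.1, -4.8]
width: 11.7
grasp_force: 30.0
```

```bash
python3 s.py
```

```text
t 11.73 pos [488.3 167.7 231. ] F [-0.61  3.06 -4.75] M [ 0.409  0.094 -0.043] w 11.7 g 30.0 yaw 35.32 z [ 0.  0. -1.]
```

Request:
servo_tool(steps=[[[0,0.0002,0],[0,0,-2],-1],[[0,0,0],[0,0,-2],-1],[[0,0,0],[0,0,-2],-1],[[0,0,0],[0,0,-2],-1],[[0,0,0],[0,0,-2],-1],[[0,0,0],[0,0,-2],-1],[[0,0,0],[0,0,0],-1],[[0,0,0],[0,0,0],-1]])

```text
t: 12.4
ee_pos: [488.4, 167.8, 231.1]
orientation: [1.721, 2.628, 0.0]
ft_force: [0.7, 2.3, -4.2]
width: 11.7
grasp_force: 30.0
```

```bash
python3 s.py
```

```text
t 12.4 pos [488.4 167.8 231.1] F [ 0.7   2.27 -4.18] M [ 0.22  -0.044 -0.004] w 11.7 g 30.0 yaw 23.54 z [ 0. -0. -1.]
```

Turning freely, no twist moment. Continuing.

Request:
servo_tool(steps=[[[0,0,0],[0,0,-3],-1],[[0,0,0],[0,0,-3],-1],[[0,0,0],[0,0,-3],-1],[[0,0,0],[0,0,-3],-1],[[0,0,0],[0,0,-3],-1],[[0,0,0],[0,0,-2],-1],[[0,0,0],[0,0,0],-1],[[0,0,0],[0,0,0],-1]])

```text
t: 13.07
ee_pos: [488.5, 167.8, 231.1]
orientation: [2.091, 2.344, 0.001]
ft_force: [1.4, 1.4, -5.7]
width: 11.5
grasp_force: 30.0
```

```bash
python3 s.py
```

```text
t 13.07 pos [488.5 167.8 231.1] F [ 1.38  1.42 -5.71] M [ 0.192 -0.217 -0.012] w 11.5 g 30.0 yaw 6.55 z [ 0.001 -0.    -1.   ]
```

Request:
servo_tool(steps=[[[0,0,0],[0,0,-2],-1],[[0,0,0],[0,0,-2],-1],[[0,0,0],[0,0,-1],-1],[[0,0,0],[0,0,-0.7],-1],[[0,0,0],[0,0,-0.5],-1],[[0,0,0],[0,0,0],-1],[[0,0,0],[0,0,0],-1],[[0,0,0],[0,0,0],-1]])

```text
t: 13.73
ee_pos: [488.5, 167.9, 231.1]
orientation: [2.216, 2.226, 0.001]
ft_force: [3.1, 0.9, -5.9]
width: 11.5
grasp_force: 30.0
```

```bash
python3 s.py
```

```text
t 13.73 pos [488.5 167.9 231.1] F [ 3.08  0.87 -5.91] M [ 0.099 -0.412  0.092] w 11.5 g 30.0 yaw 0.25 z [ 0.001 -0.    -1.   ]
```

Request:
servo_tool(steps=[[[0.0003,0,0],[0,0,-0.4],-1],[[0,0,0],[0,0,-0.4],-1],[[0,0,0],[0,0,-0.2],-1],[[0,0,0],[0,0,0],-1],[[0,0,0],[0,0,0],-1],[[0,0,0],[0,0,0],-1],[[0,0,0],[0,0,0],-1],[[0,0,0],[0,0,0],-1]])

```text
t: 14.4
ee_pos: [488.5, 167.9, 231.0]
orientation: [2.237, 2.206, 0.0]
ft_force: [1.5, 1.0, -4.3]
width: 11.6
grasp_force: 30.0
```

```bash
python3 s.py
```

```text
t 14.4 pos [488.5 167.9 231. ] F [ 1.52  0.95 -4.29] M [ 0.058 -0.257  0.013] w 11.6 g 30.0 yaw -0.78 z [ 0. -0. -1.]
```

Request:
servo_tool(steps=[[[0,0,0],[0,0,-0.4],-1],[[0,0,0],[0,0,-0.3],-1],[[0,0,0],[0,0,-0.3],-1],[[0,0,0],[0,0,0],-1],[[0,0,0],[0,0,0],-1],[[0,0,0],[0,0,0],-1],[[0,0,0],[0,0,0],-1],[[0,0,0],[0,0,0],-1]])

```text
t: 15.07
ee_pos: [488.5, 167.9, 231.0]
orientation: [2.256, 2.187, 0.0]
ft_force: [2.2, 1.1, -4.1]
width: 11.6
grasp_force: 30.0
```

```bash
python3 s.py
```

```text
t 15.07 pos [488.5 167.9 231. ] F [ 2.18  1.09 -4.08] M [ 0.023 -0.345  0.021] w 11.6 g 30.0 yaw -1.78 z [ 0. -0. -1.]
```

Request:
servo_tool(steps=[[[0,0,0],[0,0,-0.4],-1],[[0,0,0],[0,0,-0.3],-1],[[0,0,0],[0,0,-0.3],-1],[[0,0,0],[0,0,0],-1],[[0,0,0],[0,0,0],-1],[[0,0,0],[0,0,0],-1],[[0,0,0],[0,0,0],-1],[[0,0,0],[0,0,0],-1]])

```text
t: 15.73
ee_pos: [488.6, 167.9, 231.0]
orientation: [2.275, 2.167, -0.0]
ft_force: [2.5, 1.3, -3.6]
width: 11.7
grasp_force: 30.2
```

```bash
python3 s.py
```

```text
t 15.73 pos [488.6 167.9 231. ] F [ 2.53  1.31 -3.57] M [ 0.041 -0.288  0.317] w 11.7 g 30.2 yaw -2.78 z [ 0. -0. -1.]
```

Mz 0.32: the clockwise hard stop. Relieving the twist and letting the section settle.

Request:
servo_tool(steps=[[[0.0002,0,0],[0,0,0.3],-1],[[0,0,0],[0,0,0.2],-1],[[0,0,-0.0005],[0,0,0],-1],[[0,0,-0.0005],[0,0,0],-1],[[0,0,-0.0005],[0,0,0],-1],[[0,0,-0.0005],[0,0,0],-1],[[0,0,0],[0,0,0],-1],[[0,0,0],[0,0,0],-1]])

```text
t: 16.4
ee_pos: [488.6, 167.9, 228.9]
orientation: [-2.265, -2.177, 0.0]
ft_force: [0.6, 0.8, -0.9]
width: 11.5
grasp_force: 30.1
```

```bash
python3 s.py
```

```text
t 16.4 pos [488.6 167.9 228.9] F [ 0.55  0.78 -0.93] M [0.041 0.057 0.161] w 11.5 g 30.1 yaw -2.29 z [-0.  0. -1.]
```

Request:
servo_tool(steps=[[[0,0,-0.0005],[0,0,0],-1],[[0,0,-0.0005],[0,0,0],-1],[[0,0,-0.0005],[0,0,0],-1],[[0,0,0],[0,0,0],-1],[[0,0,0],[0,0,0],-1],[[0,0,0],[0,0,0],-1],[[0,0,0],[0,0,0],-1],[[0,0,0],[0,0,0],-1]])

```text
t: 17.07
ee_pos: [488.6, 167.9, 227.5]
orientation: [-2.265, -2.177, 0.0]
ft_force: [-2.3, -0.0, 1.2]
width: 11.8
grasp_force: 30.1
```

```bash
python3 s.py
```

```text
t 17.07 pos [488.6 167.9 227.5] F [-2.33 -0.02  1.16] M [-0.044  0.335  0.208] w 11.8 g 30.1 yaw -2.28 z [-0. -0. -1.]
```

Request:
servo_tool(steps=[[[0,0,-0.0005],[0,0,0],-1],[[0,0,-0.0005],[0,0,0],-1],[[0,0,0],[0,0,0],-1],[[0,0,0],[0,0,0],-1],[[0,0,0],[0,0,0],-1],[[0,0,0],[0,0,0],-1],[[0,0,0],[0,0,0],-1],[[0,0,0],[0,0,0],-1]])

```text
t: 17.73
ee_pos: [488.7, 167.9, 227.4]
orientation: [2.265, 2.177, 0.001]
ft_force: [-3.9, -0.3, 9.4]
width: 11.8
grasp_force: 30.1
```

```bash
python3 s.py
```

```text
t 17.73 pos [488.7 167.9 227.4] F [-3.89 -0.3   9.4 ] M [-0.193  0.839  0.151] w 11.8 g 30.1 yaw -2.28 z [ 0.  0. -1.]
```

Fz +9.4: resting solidly in the upper lock. Undoing the push and releasing.

Request:
servo_tool(steps=[[[-0.0005,0,0.0005],[0,0,0.1],-1],[[0,0,0.0003],[0,0,0],-1],[[0,0,0],[0,0,0],-1],[[0,0,0],[0,0,0],-0.65],[[0,0,0],[0,0,0],-0.5],[[0,0,0],[0,0,0],-0.3],[[0,0,0],[0,0,0],-0.2],[[0,0,0],[0,0,0],-0.2]])

```text
t: 18.4
ee_pos: [488.2, 167.9, 227.1]
orientation: [-2.263, -2.179, 0.0]
ft_force: [0.4, -0.2, -0.1]
width: 35.1
grasp_force: 0.0
```

```bash
python3 s.py
```

```text
t 18.4 pos [488.2 167.9 227.1] F [ 0.41 -0.21 -0.1 ] M [-0.035  0.081  0.055] w 35.1 g 0.0 yaw -2.19 z [-0. -0. -1.]
```

Request:
servo_tool(steps=[[[0,0,0.01],[0,0,0],-0.2],[[0,0,0.01],[0,0,0],-0.2],[[0,0,0.015],[0,0,0],-0.2],[[0,0,0.02],[0,0,0],-0.2],[[0,0,0.02],[0,0,0],-0.2],[[0,0.03,0.01],[0,0,0],-0.2],[[0,0.04,0],[0,0,0],-0.2],[[0,0.04,0],[0,0,0],-0.2]])

```text
t: 19.07
ee_pos: [489.1, 279.0, 315.2]
orientation: [2.265, 2.175, 0.006]
ft_force: [0.8, 0.3, -0.2]
width: 35.2
grasp_force: 0.0
```

Request:
servo_tool(steps=[[[-0.01,0.035,0],[0,0,0],-0.2],[[-0.01,0.035,0],[0,0,0],-0.2],[[-0.01,0.035,0],[0,0,0],-0.2],[[-0.01,0.035,0],[0,0,0],-0.2],[[-0.01,0.035,0],[0,0,0],-0.2],[[0,0.02,0],[0,0,0],-0.2],[[0,0,0],[0,0,0],-0.2],[[0,0,0],[0,0,0],-0.2]])

```text
t: 19.73
ee_pos: [437.9, 473.6, 312.9]
orientation: [2.261, 2.181, 0.001]
ft_force: [-0.2, -0.0, 0.5]
width: 35.4
grasp_force: 0.0
```

```bash
python3 s.py
python3 - <<'E'
from h import *
ims=[]
for n,(u0,u1,v0,v1) in {"top":(262,330,170,240),"side":(270,345,120,260)}.items():
    c=cam(n); W=cloud(c)[v0:v1,u0:u1].reshape(-1,3); W0=np.load(n+"0.npy")[v0:v1,u0:u1].reshape(-1,3)
    ims.append(c[0]["color"][v0-10:v1+10,u0-10:u1+10])
    for nm,V,dz in(("before",W0,0),("now",W,62)):
        b=V[(V[:,2]>8)&(V[:,2]<18)&(np.hypot(V[:,0]-487,V[:,1]-167)<85)]; print(n,nm,"base",np.round(b.mean(0),1),len(b))
        g=V[(V[:,2]>165+dz)&(V[:,2]<205+dz)&(abs(V[:,1]-167)<40)]
        if len(g)>5: r=cv2.minAreaRect(g[:,:2].astype(np.float32)); print(" grip",np.round(r[0],1),np.round(r[1],1),round(r[2],1),"zmax",g[:,2].max().round(1))
a,b=[cv2.resize(i,None,fx=480/i.shape[0],fy=480/i.shape[0],interpolation=cv2.INTER_CUBIC) for i in ims]
o=np.hstack([a,b]); print(o.shape); cv2.imwrite("pics/e.png",o[:,:800])
E
```

```text
t 19.73 pos [437.9 473.6 312.9] F [-0.17 -0.04  0.47] M [-0.066  0.015  0.004] w 35.4 g 0.0 yaw -2.07 z [ 0.  0. -1.]
top before base [484.7 163.8  14. ] 1238
 grip [486.  168.2] [40.2 12.3] 89.7 zmax 199.3
top now base [479.1 160.4  13.9] 1166
 grip [486.5 167.8] [40.  12.5] 88.8 zmax 261.8
side before base [479.6 148.1  14.8] 866
 grip [485.8 166. ] [13.  43.3] 3.4 zmax 199.0
side now base [478.7 148.8  14.8] 861
 grip [486.3 165.1] [43.5 12.7] 89.4 zmax 262.2
(480, 754, 3)
```

View pics/e.png

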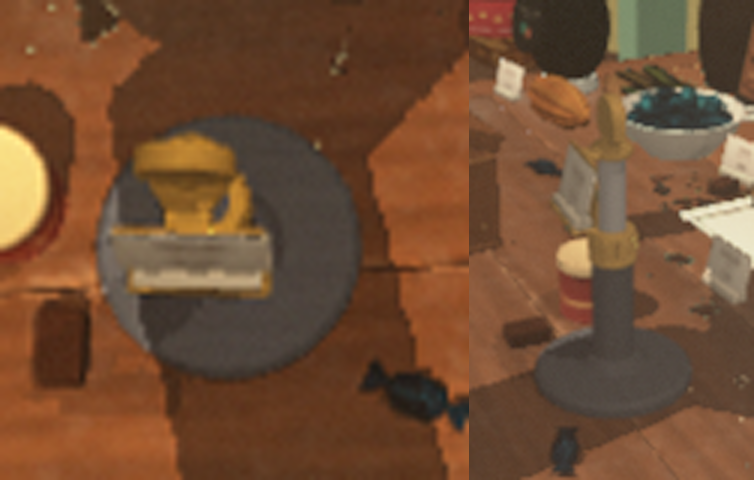

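The card is up at about 63 mm and facing front (card at (190,260) left, (577,190) right). The stand is in place, flat, and the arm is clear of it.

```bash
python3 -c "
from workcell import close_job
print(close_job())"
```

```text
the job is handed in; nothing more can be done
None
```

The price card is back up, about 63 mm above its lowered position, turned clockwise to the stop and facing front. After release it stayed up with the base flat in its place, and I handed the job in at about 20 s.

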